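# Slide a loaded dental tray over a step and home behind its catch

## Robot

A 6-joint arm with a two-finger parallel gripper is mounted at the origin on the work surface. World frame = base frame: x ahead of the robot, y to its left, z up, the work surface at z = 0. Lengths are in m, angles in rad, forces in N, time in s.
With the tool pointing down it reaches from about 0.25 to 0.775 m from the base axis. Payload 4 kg.
Tool frame: the origin (TCP) lies at the very end of the fingers, on their centre line; the grasp point (between the pads) lies 19 mm behind it; z points along the fingers, y is the line along which they close (so a half turn about z gives the same grasp; the last joint's range is limited). The gripper opens to 94 mm and grips with 3 to 60 N. Pads are 16 mm wide; open, the fingers measure 119 mm over their backs; the gripper's body (75 mm by 177 mm) begins 78 mm behind the grasp point.
Start: joints at [-1.334, 0.087, 1.371, -0, 1.684, -0.103], TCP at [0.183, -0.519, 0.206] pointing down, gripper open.
Joint ranges: [-3.1, 3.1], [-0.76, 2.03], [0.27, 2.55], [-1.08, 4.22], [0.17, 2.65], [-2.57, 2.57]. Speed limits (rad/s): [2.79, 2.79, 3.14, 3.14, 3.14, 3.14].

## Interface

Orientations are given as [roll, pitch, yaw] about the fixed x, y, z axes, in that order (R = Rz(yaw) Ry(pitch) Rx(roll)).
In Python, from bench import robot, vision gives the robot as it stands.
- The arm moves only by the shell command python3 -m crank 'ROWS'. ROWS is JSON, a list of rows, each a list of 3 entries, a list of its own where there are three numbers: the closure, from 0 (fully open) to 1 (shut), then the shift along the tool's x, y, z in m, then the turn, a rotation vector about the tool's x, y, z in degrees. A call has 1 to 8 rows; each row shifts and turns the commanded pose from where the row before left it, along the tool's axes as they then stand; what a row does not reach is not made up. A row lasts 1/10 s, in which the tool goes at most 50 mm and 8.59 degrees, less where a joint would pass 70% of its speed; a pose out of reach is approached as far as the arm can. A call with a gripper value outside its range is refused whole. The fingers move at their own pace and stop on an object; the grip force is fixed at half the most. Time passes only in rows, so rows that do not move let the fingers close. It gives the time, the measured TCP pose, the force, the opening and the grip force at its end, in the units of the state.
- robot.get_obs(): the state, without advancing time (a new reading comes with each control period).
- vision.snapshot(name): name is "scene" or "top"; returns a dict with "color" (400x640x3 uint8, red, green, blue), "z_map" (400x640 float32, m along the optical axis (not along the pixel's ray), 0 where there is no reading), "fx", "fy", "cx", "cy" (pixels), "R" (3x3) and "t" (3): a world point X has camera coordinates R X + t. Camera axes: x right, y down, z forward; pixel columns grow to the right and rows downward; lengths in m; the calibration is good to about 2 mm. A picture is of the moment at which its call begins.
- robot.close_job(): hands the job in; it is judged then, once.
The state is a dict: "time": time; "joint_positions": joint angles; "qvel": joint speeds; "joint_torque": joint torques, N m; "tool_pos": TCP position; "ee_rot": TCP orientation; "wrist_force": force on the tool from outside, world axes, zero at the start; "wrist_torque": the same for the moment, N m; "width": finger opening in m; "finger_force": force on a finger pad.
Only numpy, scipy, OpenCV 4.12 (cv2) and the standard library are available. Lean on these libraries where they do the work, as an engineer would, in place of code of your own. Each camera call takes 0.05 s, during which the arm holds its last target. There are 200 camera calls.

## Task

Slide the steel instrument tray, with the cup standing on it, off the teal ledge and over the small raised step onto the metal shelf: first rest it across the step, front on the shelf and back still on the ledge, then slide it on between the guides, pressing gently, until it is fully home against the rubber stop and the orange catch has sprung up behind it. Slide the tray rather than carry it, keep it nearly level so that the cup stays upright on it, never press or ram it hard, let go of it at the end, and do not disturb the teal bur block, the amber vial or the dark steel case.

Things in the scene. Friction and masses are not known exactly. Their poses are not given: they have to be found in the camera images.
- tray: loose steel tray, 170 mm long (x) by 116 mm wide (y), plate 4 mm thick, square edges, 0.35 to 0.65 kg. Origin: centre of its underside; x points to its front end, which goes first, z up. Thin walls at y = +-44 mm rise to 11 mm; instruments fixed at y = 20 to 39 mm, up to 12 mm high. Bare at y = 0 behind the handle (x = -85 to -50 mm). Over 25 N against the shelf damages it.
- handle (a point): top centre of the tray's handle, an upright blue plate fixed on the tray, 40 mm long (tray's x) by 10 mm thick (tray's y). This point lies 30 mm behind the tray's origin (so the handle spans x = -50 to -10 mm), y = 0, 50 mm above the tray's underside. Axes as the tray's.
- cup: loose white plastic cup standing on the tray near its front, about 50 mm ahead of the tray's origin; 44 mm across, 55 mm high. Origin: centre of its underside; z up along its axis.
- ledge: fixed block with a teal top, 220 mm (x) by 190 mm (y), its flat top 45 mm above its origin. Origin: centre of its underside, on the table. Its x points towards the shelf; the edge at x = +110 mm faces the shelf.
- shelf: fixed metal shelf beyond the ledge. Origin: middle of its near edge (the step), on the floor surface; x points the way the tray slides in, z up. Its floor is 264 mm long, 3 to 6 mm higher than the ledge's top (a square step) after a gap of roughly 1 to 10 mm, offset and turned a little from the ledge. A side deck on its -y side, level with the floor, carries two small things.
- guides (a point): point on the shelf's floor, midway between its guides, 40 mm in from the step (shelf's x = 40 mm, y = 0); axes as the shelf's. White guide walls 14 mm high stand 120 mm apart (inner faces at y = +-60 mm) from here on inwards; towards the step they flare to about 140 mm apart.
- lips (a point): point on the shelf's floor in the middle, 100 mm in from the step; axes as the shelf's. From here on inwards white lips reach over the tray's side edges to y = +-50 mm, their underside 10 mm above the floor (flared higher at the front), tops below 19 mm, so the tray can only come in lengthwise.
- end_zone (a point): point fixed on the shelf's floor, 213 mm in from the step; axes as the shelf's. The face of the black rubber stop, 14 mm high, is within 12 mm of it either way: its setting is adjustable, not reported, must be felt or seen. The rubber yields 2.5 mm at 10 N, then is hard. The tray's front meets it when the tray's origin is 116 to 140 mm in from the step.
- catch (a joint): how far the orange spring catch is down, in m: 0 = up, 4 mm proud of the shelf's floor; 0.004 = level with it. 36 mm wide, in the shelf's middle: a ramp rising away from the ledge (25 mm long) to an upright face 171 mm before the stop's face (30 to 54 mm from the step). The tray rides over it, holding it down (0.8 to 1.5 N); it springs up behind only when the tray's front touches the stop, within 1 mm.
- burblock: small loose teal block with brass burs, 50 x 35 x 22 mm, on the shelf's side deck; origin at the centre of its underside. Leave alone.
- vial: loose amber vial with black lid, 26 mm across, 50 mm high, on the shelf's side deck; origin at the centre of its underside. Leave alone.
- mirrorcase: loose dark steel case, 70 x 110 x 25 mm; origin at the centre of its underside. Leave alone.
Mind the look-alikes: they are no part of the job. What is meant by the tray is not brown, and is the larger of those in its own colour. Leave any green or purple look-alike of the cup alone.

How it is judged:
By the outcome, as a careful person would: the job done as asked, in the order asked, and still so for the second after the job is handed in, with the robot touching nothing.
It also fails if it takes over 64 s, if anything falls off the work surface, if the arm or the gripper's body presses on something with over 40 N, if the wrist force passes 120 N, or if a joint passes its speed limit or range.

## Working session

There is one attempt and no reset: what is moved stays moved. The work goes in short steps, Python scripts to look and compute and a shell command to move; the robot and the scene stay as the last step left them, time stands still between calls to the robot, and variables do not carry over. Pictures are saved under pics/ and viewed, at most 10 in all, crops included, and the job is handed in when it is done.

```bash
ls; mkdir -p pics; python3 - <<'E'
from bench import robot, vision
import cv2, numpy as np
for n in("scene","top"):
    s=vision.snapshot(n); np.savez(f"pics/{n}0.npz",**s)
    cv2.imwrite(f"pics/{n}0.png",s["color"][:,:,::-1]); print(n,s["fx"],s["fy"],s["cx"],s["cy"],s["R"].round(3).tolist(),s["t"])
print(robot.get_obs())
E
```

```text
pics
scene 472.3615683128052 472.3615683128052 322.288295796332 200.1880413421074 [[-0.089, 0.996, 0.004], [0.82, 0.075, -0.568], [-0.566, -0.047, -0.823]] [ 0.13785853 -0.43008175  1.50450022]
top 421.2432981114045 421.2432981114045 318.318389220152 200.16220595389046 [[0.011, -0.999, 0.032], [-0.997, -0.013, -0.082], [0.083, -0.031, -0.996]] [-0.10991089  0.56595785  1.02074018]
{'time': 0.1, 'joint_positions': array([-1.33410799e+00,  8.78715732e-02,  1.37204620e+00, -1.77371647e-05,
        1.68359474e+00, -1.03069983e-01]), 'qvel': array([ 3.28729098e-05, -4.01245456e-03, -5.39633296e-03, -2.14734449e-04,
        3.67785629e-04, -2.87687788e-04]), 'joint_torque': array([ 2.11690094e-03, -3.41252875e+01, -3.03301907e+01,  7.19053578e-02,
        3.04252363e-02, -9.89181558e-05]), 'tool_pos': array([ 0.18318616, -0.5180941 ,  0.2044553 ]), 'ee_rot': array([-3.13968117e+00, -1.79994923e-04,  3.39756172e-01]), 'wrist_force': array([0.27795183, 0.60803162, 0.65616497]), 'wrist_torque': array([-0.0441424 ,  0.03433326,  0.01570643]), 'finger_force': 0.0, 'width': 0.09405223133678224}
```

View pics/top0.png

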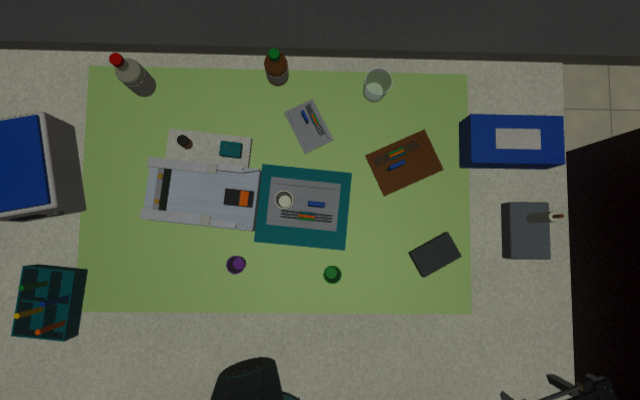

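View pics/scene0.png

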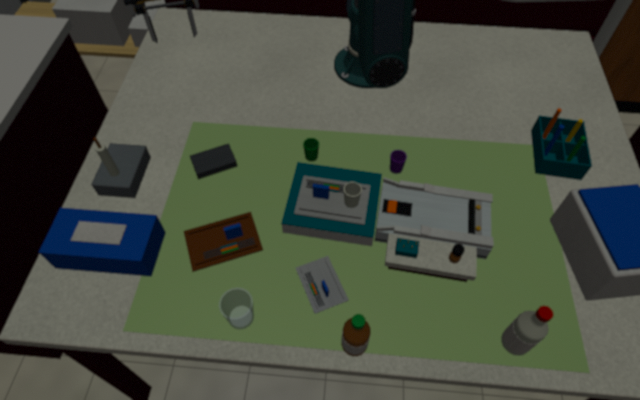

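The top view shows three trays: a large grey one on the teal ledge (302,205), a small grey one at (308,125) and a brown one at (403,162). The meant tray is the one on the ledge, because it is the larger grey one and the cup stands on it. The cup is white at (284,200); the purple (236,264) and green (332,274) ones are decoys. The shelf is to the left (200,193) with its orange catch at about (240,198) and black stop at about (163,190). I'll confirm with an enlarged crop.

```bash
python3 - <<'E'
import cv2
a=cv2.imread("pics/top0.png")[120:260,135:365]
cv2.imwrite("pics/crop0.png",cv2.convertScaleAbs(cv2.resize(a,None,fx=3.4,fy=3.4,interpolation=cv2.INTER_CUBIC),alpha=1.6))
E
```

```text
(no output)
```

View pics/crop0.png

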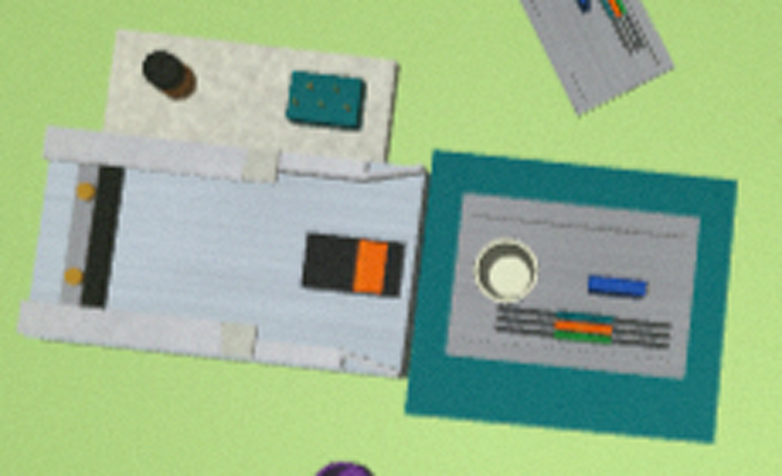

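The crop confirms the large steel tray on the ledge, with the white cup at crop (506,270) and the blue handle at (617,287). The shelf's near edge runs (427,170)–(403,377), and the stop face runs (123,168)–(105,307). Next I measure.

```bash
cat > h.py <<'E'
import numpy as np, cv2
from bench import robot, vision
def ray(s,uv,z):
    uv=np.atleast_2d(np.asarray(uv,float))
    d=np.c_[(uv[:,0]-s["cx"])/s["fx"],(uv[:,1]-s["cy"])/s["fy"],np.ones(len(uv))]@s["R"]
    c=-s["R"].T@s["t"]; return c+d*((z-c[2])/d[:,2])[:,None]
def depth(s,uv):
    u,v=np.round(uv).astype(int).T; w=np.array([np.median(s["z_map"][b-1:b+2,a-1:a+2]) for a,b in zip(u,v)])
    p=np.c_[(u-s["cx"])/s["fx"]*w,(v-s["cy"])/s["fy"]*w,w]; return (p-s["t"])@s["R"]
def big(m,near=None):
    cs,_=cv2.findContours(m.astype(np.uint8),cv2.RETR_EXTERNAL,cv2.CHAIN_APPROX_NONE)
    return max(cs,key=cv2.contourArea)[:,0,:]
def rect(P):  # centre, long-axis yaw near +90deg, dims (long, short)
    (c,(w,h),a)=cv2.minAreaRect((P[:,:2]*1000).astype(np.float32))
    b=cv2.boxPoints((c,(w,h),a)); e=[b[1]-b[0],b[2]-b[1]]; e.sort(key=lambda q:-np.hypot(*q))
    yaw=np.degrees(np.arctan2(e[0][1],e[0][0]))%180
    return np.array(c)/1000,yaw,np.hypot(*e[0]),np.hypot(*e[1])
def hsv(s): return cv2.cvtColor(s["color"],cv2.COLOR_RGB2HSV)
def box(m,x0,y0,x1,y1):
    o=np.zeros_like(m); o[y0:y1,x0:x1]=m[y0:y1,x0:x1]; return o
E
python3 - <<'E'
from h import *
s=dict(np.load("pics/top0.npz")); H=hsv(s)
C=lambda p:np.array(p)/3.4+[135,120]-0.35
for n,p in dict(ledge=(560,400),tray=(560,220),floor=(200,220),orange=(370,265),black=(110,240),blue=(617,287),cup=(506,275),wall=(150,318)).items():
    u=C([p]); i=np.round(u[0]).astype(int); print(n,H[i[1],i[0]],depth(s,u).round(4)[0])
h,S,V=H[...,0],H[...,1],H[...,2]
m=box((h>80)&(h<100)&(S>120),250,160,355,252)
print("ledge",rect(ray(s,big(m),.045)))
m2=box((S<75),264,172,345,236); c=big(m2); print("tray",rect(ray(s,c,.049)), cv2.boundingRect(c))
mb=box((h>100)&(h<130)&(S>120),295,190,335,215); c=big(mb); R=rect(ray(s,c,.095)); print("blue",R)
mo=box((h<20)&(S>150),225,180,262,215); print("orange",rect(ray(s,big(mo),.051)))
for z in(.048,.051):
  near=ray(s,C([(427,172),(404,375)]),z); stop=ray(s,C([(123,168),(105,307)]),z+.007)
  print("step",near.round(4).tolist(),"stop",stop.round(4).tolist())
# floor heights
for p in [(200,200),(250,270),(200,280),(280,220),(350,200),(330,330)]: print("floor",depth(s,C([p])).round(4))
for p in [(440,385),(600,400),(600,185),(715,300)]: print("ledge",depth(s,C([p])).round(4))
for p in [(560,220),(650,230),(470,340)]: print("tray",depth(s,C([p])).round(4))
E
```

```text
ledge [ 91 200  74] [ 0.4757 -0.0569  0.0478]
tray [100   8  99] [ 0.6036 -0.0551  0.0522]
floor [100  24 127] [0.6001 0.1996 0.051 ]
orange [ 12 234 144] [0.5677 0.0787 0.0539]
black [68 49 21] [0.5835 0.2569 0.0632]
blue [110 197 105] [ 0.5523 -0.0957  0.097 ]
cup [ 35  36 142] [ 0.5616 -0.0173  0.0547]
wall [110   6 124] [0.5292 0.226  0.0655]
ledge (array([ 0.54968787, -0.06486813]), np.float32(85.1288), np.float32(219.18779), np.float32(187.95912))
tray (array([ 0.55635608, -0.06611243]), np.float32(84.85178), np.float32(169.74637), np.float32(115.38141)) (266, 177, 75, 54)
blue (array([ 0.5529718 , -0.09564106]), np.float32(84.39166), np.float32(38.072166), np.float32(10.250975))
orange (array([0.56793622, 0.07795794]), np.float32(0.79708934), np.float32(33.851177), np.float32(21.56422))
step [[0.6365, 0.0396, 0.048], [0.4915, 0.0526, 0.048]] stop [[0.6349, 0.2525, 0.055], [0.5366, 0.2611, 0.055]]
step [[0.636, 0.0393, 0.051], [0.4915, 0.0522, 0.051]] stop [[0.6345, 0.2515, 0.058], [0.5364, 0.2601, 0.058]]
floor [[0.6147 0.2003 0.0503]]
floor [[0.5645 0.163  0.0493]]
floor [[0.5568 0.1985 0.0495]]
floor [[0.6008 0.1421 0.0519]]
floor [[0.6163 0.0924 0.0506]]
floor [[0.5218 0.1042 0.0512]]
ledge [[0.4844 0.0274 0.0469]]
ledge [[ 0.476  -0.0858  0.0455]]
ledge [[ 0.6295 -0.084   0.0456]]
ledge [[ 0.5471 -0.1676  0.0471]]
tray [[ 0.6036 -0.0551  0.0522]]
tray [[ 0.5972 -0.1206  0.0531]]
tray [[0.5158 0.006  0.0515]]
```

```bash
python3 - <<'E'
from h import *
s=dict(np.load("pics/top0.npz")); print("cam",-s["R"].T@s["t"])
g=cv2.cvtColor(s["color"],cv2.COLOR_RGB2GRAY)
C=lambda p:np.array(p)/3.4+[135,120]-0.35
def edge(a,b,z,dark=None,w=6):
    # strongest gradient across the line a-b (crop px), sub-pixel, robust line fit -> world
    a,b=C([a,b]); d=(b-a)/np.hypot(*(b-a)); n=np.array([-d[1],d[0]]); pts=[]
    k=np.arange(-w,w+.1,.25)
    for t in np.linspace(0,1,40):
        q=(a+t*(b-a))+k[:,None]*n
        v=cv2.remap(cv2.GaussianBlur(s["color"],(0,0),.8).astype(np.float32),q[:,0].astype(np.float32)[None],q[:,1].astype(np.float32)[None],1)[0]
        gr=np.abs(np.gradient(v,axis=0)).sum(1); pts.append(q[gr.argmax()])
    P=ray(s,pts,z)[:,:2].astype(np.float32)*1000
    vx,vy,x,y=cv2.fitLine(P,cv2.DIST_HUBER,0,.1,.01).ravel()
    r=(P-[x,y])@[-vy,vx]; return (x.round(1),y.round(1)),np.degrees(np.arctan2(vy,vx)).round(2)%180,np.abs(r).mean().round(2)
print("step",edge((424,185),(405,360),.05,w=2.5))
print("stop",edge((121,175),(107,300),.064,w=2))
print("lowlip inner",edge((30,303),(225,325),.067,w=2.5))
print("lowwall outer",edge((20,338),(340,371),.064,w=2.5))
print("uplip inner",edge((130,166),(240,178),.067,w=2.5))
print("upwall outer(deck)",edge((60,128),(240,147),.064,w=2.5))
for n,a,b in [("front",(462,205),(448,345)),("back",(699,225),(686,370))]: print("tray",n,edge(a,b,.049,w=2))
print("tray side",edge((475,194),(690,214),.049,w=2)); print("tray side",edge((460,357),(670,378),.049,w=2))
E
python3 - <<'E'
import cv2
a=cv2.imread("pics/top0.png")[150:240,138:266]
cv2.imwrite("pics/crop1.png",cv2.convertScaleAbs(cv2.resize(a,None,fx=6,fy=6,interpolation=cv2.INTER_CUBIC),alpha=1.7))
E
```

```text
cam [ 0.48088786 -0.07048352  1.06680746]
step ((np.float32(554.7), np.float32(49.0)), np.float32(174.61), np.float32(0.44))
stop ((np.float32(594.7), np.float32(252.1)), np.float32(174.63), np.float32(0.42))
lowlip inner ((np.float32(533.5), np.float32(243.8)), np.float32(84.59), np.float32(1.07))
lowwall outer ((np.float32(506.0), np.float32(210.4)), np.float32(84.82), np.float32(1.22))
uplip inner ((np.float32(630.2), np.float32(203.9)), np.float32(89.54), np.float32(1.75))
upwall outer(deck) ((np.float32(655.8), np.float32(230.6)), np.float32(84.02), np.float32(0.69))
tray front ((np.float32(562.1), np.float32(18.7)), np.float32(174.93), np.float32(0.54))
tray back ((np.float32(545.0), np.float32(-150.5)), np.float32(174.81), np.float32(0.65))
tray side ((np.float32(614.5), np.float32(-71.7)), np.float32(84.81), np.float32(0.58))
tray side ((np.float32(498.2), np.float32(-62.2)), np.float32(84.72), np.float32(0.52))
```

View pics/crop1.png

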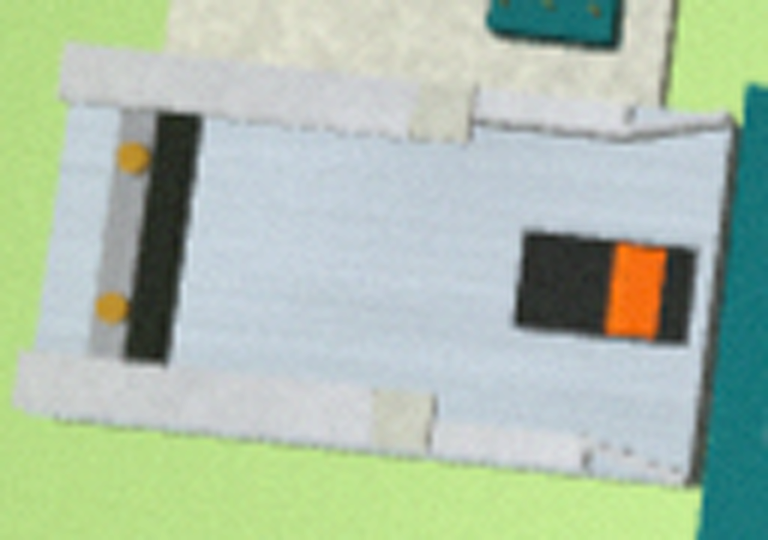

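The crop shows the catch slot centred at crop (606,287), with corners (525,232), (697,247), (515,327) and (687,343). The lip inner edges run (66,100)–(410,137) and (30,352)–(372,388). I'll compute the shelf's centre line from these.

```bash
python3 - <<'E'
from h import *
s=dict(np.load("pics/top0.npz"))
C=lambda p:np.array(p)/6+[138,150]-0.42
yaw=np.radians(84.6); u=np.array([np.cos(yaw),np.sin(yaw)]); v=np.array([-u[1],u[0]]); o=np.array([.5547,.049])
f=lambda p,z:np.round(1000*(ray(s,C(p),z)[:,:2]-o)@np.c_[u,v],1).tolist()
print("slot",f([(525,232),(697,247),(515,327),(687,343)],.05))
print("orange",f([(612,242),(666,246),(607,336),(660,342)],.054))
print("uplip",f([(66,100),(205,115),(410,137)],.067)); print("lolip",f([(30,352),(170,366),(372,388)],.067))
print("stopends",f([(203,116),(168,363)],.064))
print("step ends",f([(733,118),(692,486)],.05))
for n,p in dict(tray=[.55636,-.0661],ledge=[.5497,-.0649],handle=[.5530,-.0956]).items(): print(n,((np.array(p)-o)@np.c_[u,v]*1000).round(1))
E
```

```text
slot [[77.0, -29.2], [7.8, -30.6], [76.2, 9.2], [7.3, 8.3]]
orange [[41.2, -28.6], [19.6, -29.3], [38.7, 9.1], [17.5, 9.2]]
uplip [[258.9, -60.2], [204.1, -60.2], [123.2, -60.3]]
lolip [[259.0, 40.0], [204.4, 39.7], [125.3, 39.9]]
stopends [[205.8, -60.1], [206.3, 38.5]]
step ends [[-0.5, -84.3], [-1.4, 64.9]]
tray [-114.4  -12.5]
ledge [-113.9   -5.7]
handle [-144.1  -11.9]
```

```bash
python3 -m crank '[[0,[0.035,-0.0196,0],[0,0,0]],[0,[0.035,-0.0196,0],[0,0,0]],[0,[0.035,-0.0196,0],[0,0,0]],[0,[0.035,-0.0196,0],[0,0,0]],[0,[0.035,-0.0196,0],[0,0,0]],[0,[0.035,-0.0196,0],[0,0,0]],[0,[0.035,-0.0196,0],[0,0,0]]]'; python3 -m crank '[[0,[0.035,-0.0196,0],[0,0,0]],[0,[0.035,-0.0196,0],[0,0,0]],[0,[0.035,-0.0196,0],[0,0,0]],[0,[0.035,-0.0196,0],[0,0,0]],[0,[0.035,-0.0196,0],[0,0,0]],[0,[0.035,-0.0196,0],[0,0,0]],[0,[0.035,-0.0196,0],[0,0,0]]]';  python3 -m crank '[[0,[0,0,0],[0,0,-8.1]],[0,[0,0,0],[0,0,-8.1]],[0,[0,0,0],[0,0,-8.1]],[0,[0,0,0],[0,0,-8.1]],[0,[0,0,0],[0,0,-8.1]],[0,[0,0,0],[0,0,-8.1]],[0,[0,0,0],[0,0,-8.1]],[0,[0,0,0],[0,0,-8.1]]]'; python3 -m crank '[[0,[0,0,0],[0,0,0]],[0,[0,0,0],[0,0,0]]]'
```

```text
time: 0.8
tool_pos: [0.3692, -0.306, 0.205]
ee_rot: [-3.141, 0.0, 0.34]
wrist_force: [0.3, 0.3, 0.0]
width: 0.0939
finger_force: 0.0
time: 1.5
tool_pos: [0.5544, -0.095, 0.2049]
ee_rot: [-3.141, 0.001, 0.34]
wrist_force: [-0.9, -0.6, 0.3]
width: 0.0941
finger_force: 0.0
time: 2.3
tool_pos: [0.5535, -0.0964, 0.2047]
ee_rot: [-3.14, -0.0, 1.477]
wrist_force: [-0.4, -0.5, -0.1]
width: 0.0941
finger_force: 0.0
time: 2.5
tool_pos: [0.5537, -0.0965, 0.205]
ee_rot: [-3.141, -0.0, 1.468]
wrist_force: [0.1, -1.5, 0.7]
width: 0.094
finger_force: 0.0
```

```bash
python3 -m crank '[[0,[0.001,-0.0008,0.03],[0,0,-0.7]],[0,[0,0,0.04],[0,0,0]],[0,[0,0,0.04],[0,0,0]],[0,[0,0,0.02],[0,0,0]],[0,[0,0,0.011],[0,0,0]],[0,[0,0,0],[0,0,0]],[0,[0,0,0],[0,0,0]]]'; python3 -m crank '[[0.5,[0,0,0],[0,0,0]],[0.7,[0,0,0],[0,0,0]],[0.8,[0,0,0],[0,0,0]],[0.85,[0,0,0],[0,0,0]],[1,[0,0,0],[0,0,0]],[1,[0,0,0],[0,0,0]],[1,[0,0,0],[0,0,0]],[1,[0,0,0],[0,0,0]]]'
```

```text
time: 3.2
tool_pos: [0.5541, -0.0957, 0.0658]
ee_rot: [3.139, 0.0, 1.482]
wrist_force: [-0.2, 1.4, 0.1]
width: 0.094
finger_force: 0.0
time: 4.0
tool_pos: [0.5531, -0.0955, 0.0644]
ee_rot: [-3.142, 0.0, 1.483]
wrist_force: [0.7, -0.1, 0.6]
width: 0.0331
finger_force: 0.0
```

```bash
cat >> h.py <<'E'
yaw=np.radians(84.6); U=np.array([np.cos(yaw),np.sin(yaw)]); W=np.array([-U[1],U[0]]); O=np.array([.5547,.049])-.0102*W*1.0
def shelf(p): return ((np.asarray(p)[:2]-O)@np.c_[U,W]*1000).round(1)
def blue(zt=.095):
    s=vision.snapshot("top"); H=hsv(s)
    m=(H[...,0]>100)&(H[...,0]<130)&(H[...,1]>120); m=box(m,150,180,340,220)
    return s
E
python3 - <<'E'
from h import *
o=robot.get_obs(); print(o["tool_pos"],shelf(o["tool_pos"]),o["wrist_force"],o["wrist_torque"],o["finger_force"],o["width"])
s=vision.snapshot("scene"); a=s["color"][140:260,260:500,::-1]
cv2.imwrite("pics/s1.png",cv2.convertScaleAbs(cv2.resize(a,None,fx=3,fy=3,interpolation=2),alpha=1.6))
E
```

```text
[ 0.55311587 -0.09548516  0.06441934] [-144.    -1.8] [ 0.72166409 -0.12383816  0.61156028] [ 0.00504218 -0.098309   -0.01922902] 0.0 0.033130822797965934
```

View pics/s1.png

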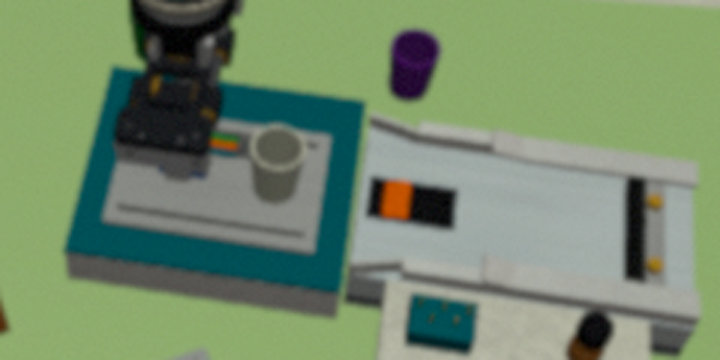

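The gripper straddles the handle (crop 185,165), and the cup stands upright at (278,165). The fingers are still closing, so I'll finish the grasp.

```bash
python3 -m crank '[[1,[0,0,0],[0,0,0]],[1,[0,0,0],[0,0,0]],[1,[0,0,0],[0,0,0]],[1,[0,0,0],[0,0,0]],[1,[0,0,0],[0,0,0]],[1,[0,0,0],[0,0,0]]]'; python3 -m crank '[[1,[0.004,0,0],[0,0,0]],[1,[0.004,0,0],[0,0,0]],[1,[0.004,0,0],[0,0,0]],[1,[0.003,0,0],[0,0,0]],[1,[0,0,0],[0,0,0]]]'
```

```text
time: 4.65
tool_pos: [0.5534, -0.0955, 0.0645]
ee_rot: [3.141, 0.0, 1.483]
wrist_force: [1.3, -0.5, -1.5]
width: 0.0099
finger_force: 30.0
time: 5.15
tool_pos: [0.5543, -0.0798, 0.0645]
ee_rot: [-3.141, -0.0, 1.484]
wrist_force: [-0.7, -0.0, 0.6]
width: 0.0099
finger_force: 30.0
```

```bash
python3 -m crank '[[1,[-0.0003,0,-0.0009],[0,0.9,0]],[1,[-0.0003,0,-0.0009],[0,0.9,0]],[1,[-0.0003,0,-0.0009],[0,0.9,0]],[1,[0,0,0],[0,0,0]],[1,[0,0,0],[0,0,0]]]'; cat >> h.py <<'E'
def plane(s):
    # tray plate height profile along tray: median depth-heights in strips of the bare band (shelf y -40..-15)
    v,u=np.mgrid[150:245,140:350]; v,u=v.ravel(),u.ravel(); w=s["z_map"][v,u]
    p=np.c_[(u-s["cx"])/s["fx"]*w,(v-s["cy"])/s["fy"]*w,w]; p=(p-s["t"])@s["R"]
    q=(p[:,:2]-O)@np.c_[U,W]*1000; k=(w>0)&(q[:,1]<-24)&(q[:,1]>-40)
    return q[k,0],p[k,2]*1000
E
python3 - <<'E'
from h import *
for s in (dict(np.load("pics/top0.npz")),vision.snapshot("top")):
    x,z=plane(s)
    for a in range(-220,60,20):
        k=(x>=a)&(x<a+20); print(a+10,np.median(z[k]).round(1),k.sum(),end=" | ")
    print()
o=robot.get_obs(); print(o["tool_pos"],o["ee_rot"],o["wrist_force"],o["wrist_torque"])
E
```

```text
time: 5.65
tool_pos: [0.5539, -0.0819, 0.0666]
ee_rot: [-3.14, -0.047, 1.482]
wrist_force: [0.1, -0.9, -4.7]
width: 0.0097
finger_force: 30.0
-210 46.3 52 | -190 50.8 51 | -170 50.7 54 | -150 50.2 55 | -130 49.9 56 | -110 50.1 54 | -90 49.9 52 | -70 49.8 37 | -50 49.8 49 | -30 47.5 54 | -10 45.3 57 | 10 51.1 56 | 30 50.6 55 | 50 50.4 56 | 
-210 nan 0 | -190 437.9 7 | -170 439.7 65 | -150 443.3 95 | -130 447.4 116 | -110 453.5 121 | -90 450.0 42 | -70 nan 0 | -50 55.0 48 | -30 56.1 54 | -10 46.8 55 | 10 50.6 57 | 30 51.0 50 | 50 50.9 54 | 
[ 0.55397531 -0.08187613  0.06657102] [-3.14056588 -0.04665208  1.4824765 ] [ 0.24845539 -0.50401216 -3.78184885] [-0.43359283 -0.1330482   0.00099307]
  return _methods._mean(a, axis=axis, dtype=dtype,
  ret = ret.dtype.type(ret / rcount)
```

The tray front is raised by about 6.5 mm and the slope is as commanded. Now I align the yaw and lateral position and slide the front over the step.

```bash
python3 -m crank '[[1,[0.003,-0.0008,0.00014],[0,0,0.17]],[1,[0.003,-0.0007,0.00014],[0,0,0.17]],[1,[0.005,0,0.00024],[0,0,0]],[1,[0.005,0,0.00024],[0,0,0]],[1,[0.005,0,0.00024],[0,0,0]],[1,[0.005,0,0.00024],[0,0,0]]]'; python3 -m crank '[[1,[0.005,0,0.00024],[0,0,0]],[1,[0.005,0,0.00024],[0,0,0]],[1,[0.005,0,0.00024],[0,0,0]],[1,[0.004,0,0.00019],[0,0,0]],[1,[0,0,0],[0,0,0]],[1,[0,0,0],[0,0,0]]]'
python3 - <<'E'
from h import *
s=vision.snapshot("top")
x,z=plane(s)
for a in range(-60,60,10):
        k=(x>=a)&(x<a+10)&(z<90); print(a+5,np.median(z[k]).round(1) if k.any() else 0,k.sum(),end=" | ")
o=robot.get_obs(); print(o["tool_pos"],shelf(o["tool_pos"]),o["ee_rot"],o["wrist_force"],o["wrist_torque"])
cv2.imwrite("pics/t2.png",cv2.convertScaleAbs(cv2.resize(s["color"][150:240,138:266,::-1],None,fx=6,fy=6,interpolation=2),alpha=1.7))
E
```

```text
time: 6.3
tool_pos: [0.5552, -0.0547, 0.067]
ee_rot: [-3.141, -0.047, 1.477]
wrist_force: [0.4, 0.2, -5.5]
width: 0.01
finger_force: 30.0
time: 6.9
tool_pos: [0.5572, -0.0364, 0.0673]
ee_rot: [3.141, -0.047, 1.477]
wrist_force: [0.4, -0.5, -5.0]
width: 0.0098
finger_force: 30.0
-55 0 0 | -45 0 0 | -35 0 0 | -25 0 0 | -15 0 0 | -5 0 0 | 5 0 0 | 15 56.5 26 | 25 56.7 29 | 35 51.5 24 | 45 51.4 28 | 55 50.8 28 | [ 0.55718307 -0.03647076  0.06726687] [-84.9  -0.3] [ 3.14157725 -0.04713794  1.47708313] [ 0.01710942 -0.71504583 -4.81593766] [-0.1723403  -0.06899383 -0.02318082]
```

View pics/t2.png

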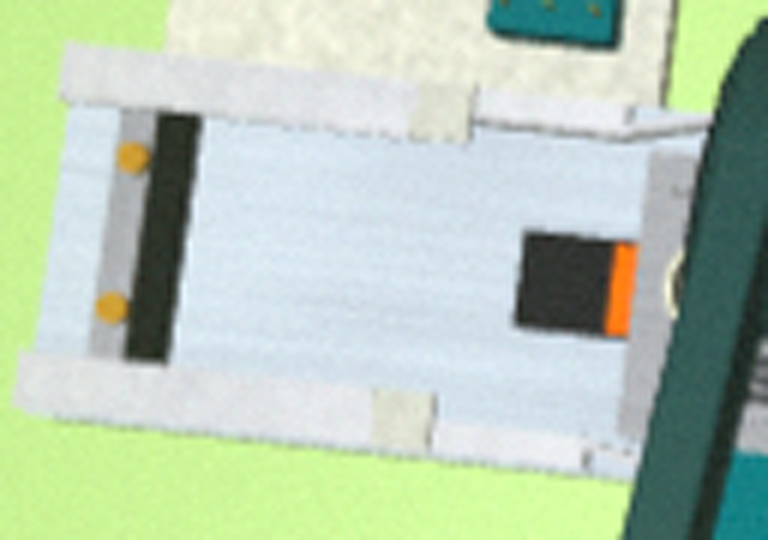

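The tray front is now over the step; its corners are at crop (652,152) and (618,437), just before the straight guides. I'll check its lateral position.

```bash
python3 - <<'E'
from h import *
s=dict(np.load("pics/top0.npz")); im=cv2.imread("pics/t2.png")
C=lambda p:np.array(p)/6+[138,150]-0.42
for p in [(652,152),(618,437)]: print(shelf(ray(s,C([p]),.0565)[0]))
for p in [(410,137),(372,388)]: print(shelf(ray(s,C([p]),.067)[0]))
# gradient refine along front edge row direction (just inside edge, tray vs floor)
g=cv2.cvtColor(im,cv2.COLOR_BGR2GRAY).astype(float)
a=np.array([640.,160.]);b=np.array([606.,440.]); e=(b-a)/np.hypot(*(b-a)); inn=np.array([-e[1],e[0]])*-1
for off in(18,24,30):
    t=np.arange(-30,320,1.); q=a+t[:,None]*e+off*np.array([e[1],-e[0]])
    v=cv2.remap(cv2.GaussianBlur(im,(0,0),3).astype(np.float32),q[:,0].astype(np.float32)[None],q[:,1].astype(np.float32)[None],1)[0]
    gr=np.abs(np.gradient(v,axis=0)).sum(1); i=gr[:60].argmax(); j=290+gr[290:].argmax()
    print(off,q[i].round(),shelf(ray(s,C([q[i]]),.0565)[0]),q[j].round(),shelf(ray(s,C([q[j]]),.0565)[0]))
E
```

```text
[ 29.3 -55.9]
[29.1 58.9]
[123.2 -50.1]
[125.3  50.1]
18 [661. 138.] [ 26.5 -61.8] [620. 478.] [26.6 74.9]
24 [667. 138.] [ 24.1 -62.2] [628. 457.] [24.2 66.2]
30 [673. 138.] [ 21.7 -62.5] [632. 477.] [21.9 74.2]
```

```bash
python3 -m crank '[[1,[0,0.0012,0],[0,0,0]],[1,[0.0001,0,0.0002],[0,-0.2,0]],[1,[0.0001,0,0.0002],[0,-0.2,0]],[1,[0.0001,0,0.0002],[0,-0.2,0]],[1,[0,0,0],[0,0,0]],[1,[0,0,0],[0,0,0]]]';python3 -m crank '[[1,[0.0001,0,0.0002],[0,-0.2,0]],[1,[0,0,0],[0,0,0]],[1,[0,0,0],[0,0,0]],[1,[0,0,0],[0,0,0]]]'
```

```text
time: 7.55
tool_pos: [0.5585, -0.0365, 0.0669]
ee_rot: [3.141, -0.036, 1.477]
wrist_force: [0.1, -1.3, -1.7]
width: 0.0096
finger_force: 30.0
time: 7.95
tool_pos: [0.5586, -0.0365, 0.067]
ee_rot: [3.141, -0.033, 1.477]
wrist_force: [-1.1, -2.6, 2.1]
width: 0.0098
finger_force: 30.0
```

Contact with the step and the ledge is carrying the tray. I'll release it, rise, and come down behind the handle with the fingers closed.

```bash
python3 -m crank '[[0.7,[0,0,0],[0,0,0]],[0.7,[0,0,0],[0,0,0]],[0.7,[0,0,0],[0,0,0]],[0.7,[0,0,0],[0,0,0]],[0.7,[0,0,-0.002],[0,0,0]]]'; python3 -m crank '[[0.7,[0,0,-0.02],[0,0,0]],[0.7,[0,0,-0.03],[0,0,0]],[1,[-0.015,0,0],[0,-1.9,0]],[1,[-0.018,0,0],[0,0,0]],[1,[0,0,0],[0,0,0]],[1,[0,0,0],[0,0,0]],[1,[0,0,0],[0,0,0]],[1,[0,0,0],[0,0,0]]]'
python3 - <<'E'
from h import *
o=robot.get_obs(); print(o["tool_pos"],shelf(o["tool_pos"]),o["ee_rot"])
s=vision.snapshot("scene"); a=s["color"][140:260,260:500,::-1]
cv2.imwrite("pics/s3.png",cv2.convertScaleAbs(cv2.resize(a,None,fx=3,fy=3,interpolation=2),alpha=1.6))
E
```

```text
time: 8.45
tool_pos: [0.5581, -0.036, 0.0681]
ee_rot: [-3.141, -0.033, 1.477]
wrist_force: [0.0, -0.2, 0.1]
width: 0.0285
finger_force: 0.0
time: 9.25
tool_pos: [0.555, -0.0701, 0.1176]
ee_rot: [-3.141, -0.0, 1.478]
wrist_force: [0.2, -0.1, 0.1]
width: 0.0001
finger_force: 0.0
[ 0.55499707 -0.07009615  0.11756456] [-118.5   -1.3] [-3.14086663e+00 -3.48576810e-04  1.47760520e+00]
```

View pics/s3.png

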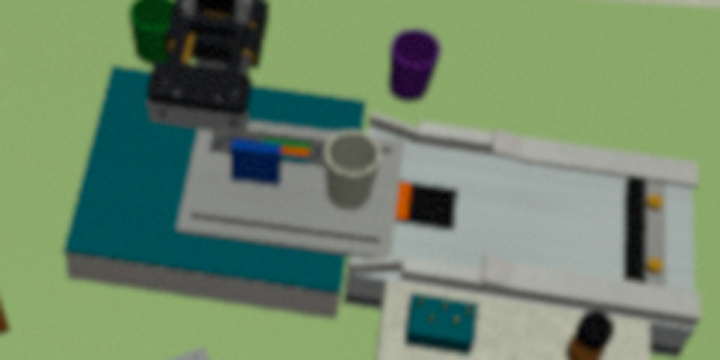

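The tray rests across the step with the cup upright (350,170), and the closed fingers are clear behind the handle (255,160). I'll go down and start pushing.

```bash
python3 -m crank '[[1,[0,0,0.03],[0,0,0]],[1,[0,0,0.02],[0,0,0]],[1,[0,0,0.005],[0,0,0]],[1,[0.002,0,0],[0,0,0]],[1,[0.002,0,0],[0,0,0]],[1,[0.002,0,0],[0,0,0]],[1,[0.002,0,0],[0,0,0]],[1,[0,0,0],[0,0,0]]]'; python3 -m crank '[[1,[0.003,0,0],[0,0,0]],[1,[0.003,0,0],[0,0,0]],[1,[0.003,0,0],[0,0,0]],[1,[0,0,0],[0,0,0]]]'
```

```text
time: 10.1
tool_pos: [0.5566, -0.0634, 0.0642]
ee_rot: [3.139, 0.002, 1.477]
wrist_force: [-0.7, -3.4, 1.5]
width: 0.0003
finger_force: 1.6
time: 10.5
tool_pos: [0.557, -0.0533, 0.0631]
ee_rot: [3.141, -0.0, 1.477]
wrist_force: [0.4, -3.3, 2.6]
width: 0.0004
finger_force: 1.6
```

```bash
python3 -m crank '[[1,[0.003,0,0],[0,0,0]],[1,[0.003,0,0],[0,0,0]],[1,[0.003,0,0],[0,0,0]],[1,[0.003,0,0],[0,0,0]]]'; python3 -m crank '[[1,[0.003,0,0],[0,0,0]],[1,[0.003,0,0],[0,0,0]],[1,[0.003,0,0],[0,0,0]],[1,[0.003,0,0],[0,0,0]]]'; python3 - <<'E'
from h import *
o=robot.get_obs(); print(o["tool_pos"],shelf(o["tool_pos"]),o["wrist_force"],o["wrist_torque"])
s=vision.snapshot("top"); 
cv2.imwrite("pics/t4.png",cv2.convertScaleAbs(cv2.resize(s["color"][150:240,138:266,::-1],None,fx=6,fy=6,interpolation=2),alpha=1.7))
E
```

```text
time: 10.9
tool_pos: [0.5578, -0.0417, 0.0629]
ee_rot: [-3.141, 0.0, 1.477]
wrist_force: [-0.0, -4.5, 3.4]
width: 0.0003
finger_force: 2.4
time: 11.3
tool_pos: [0.5589, -0.0297, 0.0628]
ee_rot: [-3.141, 0.0, 1.477]
wrist_force: [0.6, -4.5, 3.5]
width: 0.0002
finger_force: 2.5
[ 0.55886587 -0.02971247  0.06282443] [-78.   -1.4] [ 0.62570334 -4.4969537   3.516327  ] [-0.84947868  0.04440829  0.05772512]
```

View pics/t4.png

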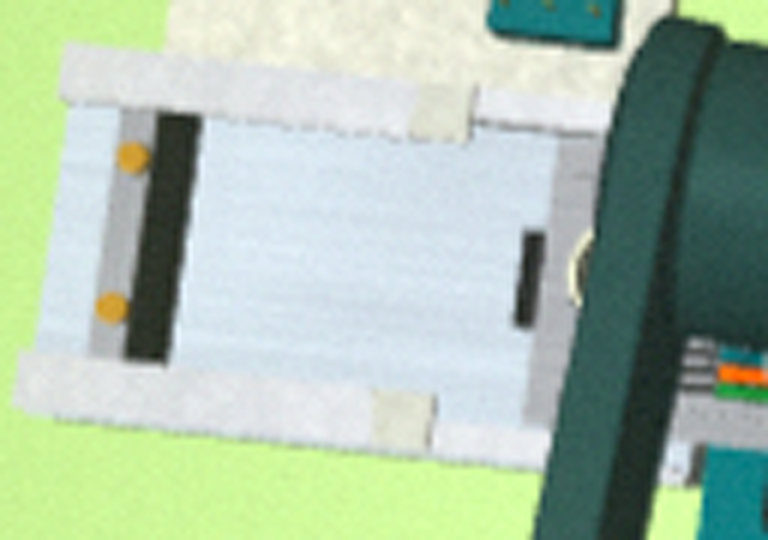

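The front edge (540,280) is squarely between the guides, with similar gaps on both sides. I'll keep pushing at the same gentle pace.

```bash
R='nothing'; python3 -m crank '[[1,[0.003,0,0],[0,0,0]],[1,[0.003,0,0],[0,0,0]],[1,[0.003,0,0],[0,0,0]],[1,[0.003,0,0],[0,0,0]],[1,[0.003,0,0],[0,0,0]],[1,[0.003,0,0],[0,0,0]]]'; python3 -m crank '[[1,[0.003,0,0],[0,0,0]],[1,[0.003,0,0],[0,0,0]],[1,[0.003,0,0],[0,0,0]],[1,[0.003,0,0],[0,0,0]],[1,[0.003,0,0],[0,0,0]],[1,[0.003,0,0],[0,0,0]]]'
```

```text
time: 11.95
tool_pos: [0.5605, -0.0119, 0.0629]
ee_rot: [-3.141, 0.0, 1.477]
wrist_force: [-0.7, -4.1, 3.2]
width: 0.0003
finger_force: 2.2
time: 12.55
tool_pos: [0.562, 0.0064, 0.0625]
ee_rot: [-3.141, -0.0, 1.477]
wrist_force: [0.2, -4.0, 1.8]
width: 0.0006
finger_force: 1.7
```

```bash
python3 -m crank '[[1,[0.003,0,0],[0,0,0]],[1,[0.003,0,0],[0,0,0]],[1,[0.003,0,0],[0,0,0]],[1,[0.003,0,0],[0,0,0]]]'; python3 -m crank '[[1,[0.003,0,0],[0,0,0]],[1,[0.003,0,0],[0,0,0]],[1,[0.003,0,0],[0,0,0]],[1,[0.003,0,0],[0,0,0]],[1,[0.003,0,0],[0,0,0]],[1,[0.003,0,0],[0,0,0]]]'; python3 -m crank '[[1,[0.003,0,0],[0,0,0]],[1,[0.003,0,0],[0,0,0]],[1,[0.003,0,0],[0,0,0]],[1,[0.003,0,0],[0,0,0]],[1,[0.003,0,0],[0,0,0]],[1,[0.003,0,0],[0,0,0]]]';python3 -c "
from h import *
o=robot.get_obs(); print(shelf(o['tool_pos']),o['wrist_force'])"
```

```text
time: 12.95
tool_pos: [0.5632, 0.0183, 0.0625]
ee_rot: [-3.141, -0.0, 1.477]
wrist_force: [-0.8, -3.0, -0.1]
width: -0.0001
finger_force: 1.4
time: 13.55
tool_pos: [0.5649, 0.0362, 0.0625]
ee_rot: [-3.141, -0.0, 1.477]
wrist_force: [-0.2, -2.3, -1.6]
width: 0.0005
finger_force: 1.0
time: 14.15
tool_pos: [0.5668, 0.054, 0.0628]
ee_rot: [-3.141, 0.0, 1.477]
wrist_force: [0.2, -2.2, -2.1]
width: 0.0003
finger_force: 1.0
[ 6.1 -1.4] [ 0.17068308 -2.22585255 -2.11777918]
```

```bash
python3 -m crank '[[1,[0.003,0,0],[0,0,0]],[1,[0.003,0,0],[0,0,0]],[1,[0.003,0,0],[0,0,0]],[1,[0.003,0,0],[0,0,0]],[1,[0.003,0,0],[0,0,0]],[1,[0.003,0,0],[0,0,0]]]'; python3 -m crank '[[1,[0.003,0,0],[0,0,0]],[1,[0.003,0,0],[0,0,0]],[1,[0.003,0,0],[0,0,0]],[1,[0.003,0,0],[0,0,0]],[1,[0.003,0,0],[0,0,0]],[1,[0.003,0,0],[0,0,0]]]'; python3 -m crank '[[1,[0.002,0,0],[0,0,0]],[1,[0.002,0,0],[0,0,0]],[1,[0.002,0,0],[0,0,0]],[1,[0.002,0,0],[0,0,0]],[1,[0.002,0,0],[0,0,0]]]';python3 -c "
from h import *
o=robot.get_obs(); print(shelf(o['tool_pos']),o['wrist_force'])"
```

```text
time: 14.75
tool_pos: [0.5684, 0.0719, 0.0628]
ee_rot: [-3.141, 0.0, 1.477]
wrist_force: [-0.4, -1.9, -0.9]
width: 0.0003
finger_force: 1.0
time: 15.35
tool_pos: [0.5702, 0.0898, 0.0628]
ee_rot: [-3.141, 0.0, 1.477]
wrist_force: [-0.5, -2.5, -1.9]
width: 0.0002
finger_force: 1.0
time: 15.85
tool_pos: [0.5711, 0.0996, 0.0628]
ee_rot: [-3.141, 0.0, 1.477]
wrist_force: [-0.4, -2.6, -2.0]
width: 0.0005
finger_force: 1.1
[51.9 -1.3] [-0.4056738  -2.63459268 -1.9586371 ]
```

```bash
python3 -m crank '[[1,[0.001,0,0],[0,0,0]],[1,[0.001,0,0],[0,0,0]],[1,[0.001,0,0],[0,0,0]],[1,[0.001,0,0],[0,0,0]],[1,[0.001,0,0],[0,0,0]],[1,[0.001,0,0],[0,0,0]]]'; python3 -m crank '[[1,[0.001,0,0],[0,0,0]],[1,[0.001,0,0],[0,0,0]]]'; python3 -m crank '[[1,[0.001,0,0],[0,0,0]],[1,[0.0005,0,0],[0,0,0]]]';python3 -c "
from h import *
o=robot.get_obs(); print(shelf(o['tool_pos']),o['wrist_force'])"
```

```text
time: 16.45
tool_pos: [0.5716, 0.1056, 0.0628]
ee_rot: [-3.141, 0.0, 1.477]
wrist_force: [0.4, -1.7, -1.2]
width: 0.0002
finger_force: 1.1
time: 16.65
tool_pos: [0.5718, 0.1075, 0.0628]
ee_rot: [-3.141, 0.0, 1.477]
wrist_force: [-0.5, -2.4, -0.6]
width: 0.0002
finger_force: 1.1
time: 16.85
tool_pos: [0.572, 0.1091, 0.0628]
ee_rot: [-3.141, 0.0, 1.477]
wrist_force: [-0.2, -2.6, 0.2]
width: 0.0003
finger_force: 1.1
[61.4 -1.3] [-0.24465922 -2.58455419  0.2107219 ]
```

```bash
python3 -m crank '[[1,[0.0005,0,0],[0,0,0]],[1,[0.0005,0,0],[0,0,0]]]'; python3 -m crank '[[1,[0.0005,0,0],[0,0,0]],[1,[0.0005,0,0],[0,0,0]]]'; python3 -m crank '[[1,[0.0005,0,0],[0,0,0]],[1,[0.0005,0,0],[0,0,0]]]'
```

```text
time: 17.05
tool_pos: [0.5721, 0.11, 0.0628]
ee_rot: [-3.141, 0.0, 1.477]
wrist_force: [-0.6, -1.4, -1.3]
width: 0.0008
finger_force: 1.1
time: 17.25
tool_pos: [0.5722, 0.111, 0.0628]
ee_rot: [-3.141, 0.0, 1.477]
wrist_force: [0.2, -2.5, -0.2]
width: 0.0007
finger_force: 1.2
time: 17.45
tool_pos: [0.5722, 0.112, 0.0628]
ee_rot: [-3.141, 0.0, 1.477]
wrist_force: [-0.9, -2.7, -0.6]
width: 0.0002
finger_force: 1.2
```

```bash
python3 -m crank '[[1,[0.0005,0,0],[0,0,0]],[1,[0.0005,0,0],[0,0,0]]]'; python3 -m crank '[[1,[0.0005,0,0],[0,0,0]],[1,[0.0005,0,0],[0,0,0]]]'; python3 - <<'E'
from h import *
o=robot.get_obs(); print(shelf(o["tool_pos"]),o["wrist_force"])
s=vision.snapshot("top"); a=s["color"][150:240,138:266,::-1]
s2=vision.snapshot("scene"); b=s2["color"][160:270,360:510,::-1]
f=lambda i,w,h:cv2.convertScaleAbs(cv2.resize(i,(w,h),interpolation=2),alpha=1.7)
cv2.imwrite("pics/t5.png",np.hstack([f(a,400,281),np.zeros((281,10,3),np.uint8),f(b,383,281)]))
E
```

```text
time: 17.65
tool_pos: [0.5723, 0.113, 0.0628]
ee_rot: [-3.141, 0.0, 1.477]
wrist_force: [-0.5, -2.5, -0.9]
width: 0.0002
finger_force: 1.2
time: 17.85
tool_pos: [0.5725, 0.114, 0.0629]
ee_rot: [-3.141, 0.0, 1.477]
wrist_force: [-0.1, -2.3, -1.0]
width: 0.0002
finger_force: 1.2
[66.4 -1.4] [-0.086747   -2.29139114 -1.04154602]
```

View pics/t5.png

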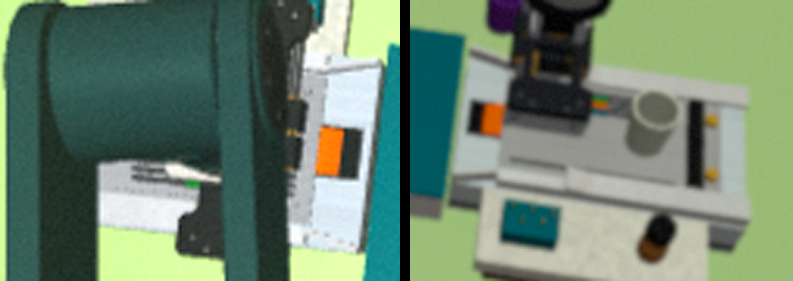

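The tray's rear edge is right at the inner end of the catch (left pane, 318,150), and its front is almost at the black stop (right pane, 688,130). The cup is upright. I'll continue until the rubber is felt.

```bash
python3 -m crank '[[1,[0.0005,0,0],[0,0,0]],[1,[0.0005,0,0],[0,0,0]]]'; python3 -m crank '[[1,[0.0005,0,0],[0,0,0]],[1,[0.0005,0,0],[0,0,0]]]'; python3 -m crank '[[1,[0.0005,0,0],[0,0,0]],[1,[0,0,0],[0,0,0]]]'
```

```text
time: 18.15
tool_pos: [0.5725, 0.1148, 0.0628]
ee_rot: [-3.141, 0.0, 1.477]
wrist_force: [0.6, -2.7, -0.2]
width: 0.0002
finger_force: 1.5
time: 18.35
tool_pos: [0.5725, 0.1153, 0.0628]
ee_rot: [-3.141, 0.001, 1.477]
wrist_force: [-1.5, -5.5, -0.7]
width: 0.0008
finger_force: 2.4
time: 18.55
tool_pos: [0.5725, 0.1156, 0.0628]
ee_rot: [-3.141, 0.002, 1.477]
wrist_force: [-1.4, -5.7, 1.0]
width: 0.0004
finger_force: 2.7
```

```bash
python3 -m crank '[[1,[0.0005,0,0],[0,0,0]],[1,[0,0,0],[0,0,0]]]'; python3 -m crank '[[1,[0.0005,0,0],[0,0,0]],[1,[0,0,0],[0,0,0]],[1,[0,0,0],[0,0,0]]]'
```

```text
time: 18.75
tool_pos: [0.5725, 0.1157, 0.0628]
ee_rot: [-3.141, 0.002, 1.477]
wrist_force: [-0.7, -5.5, -0.0]
width: 0.0003
finger_force: 3.1
time: 19.05
tool_pos: [0.5726, 0.1159, 0.0628]
ee_rot: [-3.141, 0.003, 1.477]
wrist_force: [-1.9, -6.3, 1.8]
width: 0.0006
finger_force: 3.4
```

```bash
cat > c.py <<'E'
from h import *
for s in (dict(np.load("pics/top0.npz")),vision.snapshot("top")):
    H=hsv(s); m=box((H[...,0]<20)&(H[...,1]>150),225,180,262,215); c=big(m)
    P=np.array([shelf(p) for p in ray(s,c,.053)]); print("orange x",P[:,0].min(),P[:,0].max())
    u,v=np.argwhere(m).T[::-1]; w=s["z_map"][v,u]; p=np.c_[(u-s["cx"])/s["fx"]*w,(v-s["cy"])/s["fy"]*w,w]; p=(p-s["t"])@s["R"]
    x=((p[:,:2]-O)@U)*1000
    for a in range(12,46,4):
        k=(x>=a)&(x<a+4)&(w>0)
        if k.any(): print(a+2,(np.median(p[k,2])*1000).round(1),k.sum(),end=" | ")
    print()
E
python3 c.py
```

```text
orange x 19.3 40.7
18 51.9 2 | 22 51.4 28 | 26 53.6 27 | 30 54.1 24 | 34 54.9 25 | 38 54.6 25 | 42 49.0 5 | 
orange x 19.6 40.4
18 53.1 2 | 22 51.5 25 | 26 53.0 27 | 30 53.1 25 | 34 54.6 24 | 38 53.8 26 | 42 50.6 4 |
```

The rubber is felt, at about 4 N above the sliding force, and the orange ramp's height profile matches its sprung-up state at the start. I'll back off, rise clear and check.

```bash
python3 -m crank '[[1,[-0.002,0,0],[0,0,0]],[1,[-0.004,0,0],[0,0,0]],[1,[0,0,-0.02],[0,0,0]],[1,[0,0,-0.04],[0,0,0]],[1,[0,0,-0.04],[0,0,0]],[1,[-0.03,0,-0.03],[0,0,0]],[1,[-0.045,0,0],[0,0,0]],[1,[-0.045,0,0],[0,0,0]]]'; python3 -m crank '[[1,[-0.045,0,0],[0,0,0]],[1,[-0.045,0,0],[0,0,0]],[1,[-0.045,0,0],[0,0,0]],[1,[0,0,0],[0,0,0]],[1,[0,0,0],[0,0,0]]]'; python3 c.py; python3 - <<'E'
from h import *
s=vision.snapshot("top"); a=s["color"][120:240,138:298,::-1]
cv2.imwrite("pics/t6.png",cv2.convertScaleAbs(cv2.resize(a,None,fx=5,fy=5,interpolation=2)[:600],alpha=1.7))
E
```

```text
time: 19.9
tool_pos: [0.5622, -0.0078, 0.1953]
ee_rot: [3.136, -0.002, 1.48]
wrist_force: [-0.6, -0.1, 0.0]
width: 0.0003
finger_force: 0.0
time: 20.4
tool_pos: [0.5486, -0.1425, 0.193]
ee_rot: [3.141, -0.002, 1.476]
wrist_force: [1.2, 0.6, 0.5]
width: 0.0007
finger_force: 0.0
orange x 19.3 40.7
18 51.9 2 | 22 51.4 28 | 26 53.6 27 | 30 54.1 24 | 34 54.9 25 | 38 54.6 25 | 42 49.0 5 | 
orange x 19.3 40.1
18 51.1 4 | 22 51.7 27 | 26 53.4 26 | 30 53.6 26 | 34 55.3 22 | 38 53.9 26 | 42 51.7 3 |
```

View pics/t6.png

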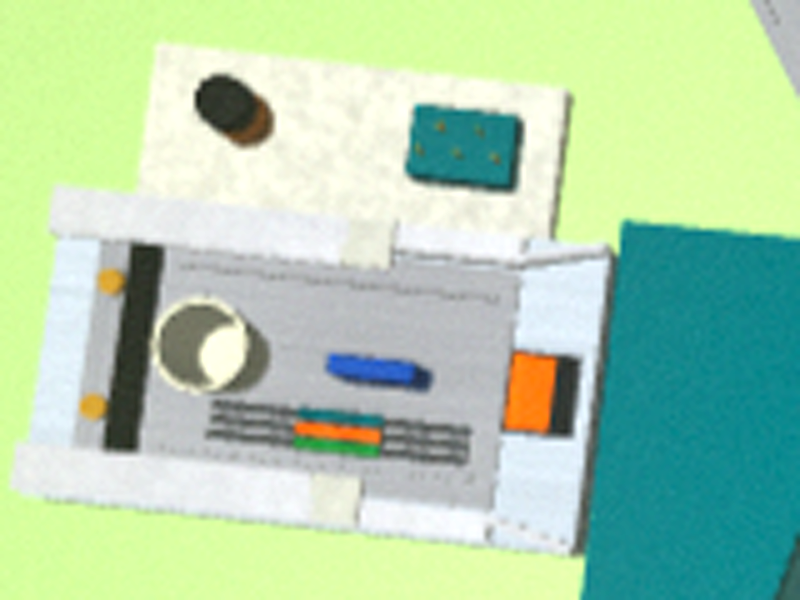

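The tray lies flat, with its front against the black stop (150,350) and its rear edge (508,390) just past the raised orange catch (53.9–55.3 mm against a floor of about 51 mm). The cup is upright at (203,345), and the vial and bur block are where they were. I'm handing in.

```bash
python3 -c "
from bench import robot
print(robot.close_job())"
```

```text
the job is handed in; nothing more can be done
None
```

The tray is home against the rubber stop with the orange catch up behind it and the cup upright; the gripper is clear, and the job was handed in at about 20 s of the 64 s allowed.

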